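# Set and clamp the portion stop on a fish-stall portioning board

## Task

Set the portioning board for the next batch: slide the stop along its rail until its pointer is level with the point of the index clip, then turn the clamp knob clockwise until it is fully tight so that the stop stays there, and let go. Leave the other things on the counter where they are.

Things in the scene. Friction and masses are not known exactly. Their poses are not given: they have to be found in the camera images.
- board: White plastic portioning board fixed to the counter, 260 (x) by 380 (y) by 20 mm; origin at the centre of its underside, at counter height 0; yaw only. A 34 mm wide aluminium rail lies on it along its y, centred at board x = +50 mm, top 40 mm above the counter. A steel end fence 150 mm long stands across it at board y = -165 mm, top 50 mm above the counter.
- stop (a joint): Position of the stop along the rail, 0 to 0.23 m, growing to board +y; its knob axis and pointer are at board y = -0.10 + value. A dark steel saddle, 64 by 56 mm, top 59 mm above the counter, with a thin steel blade reaching 167 mm to board -x, top 53 mm up. Starts at 0 to 0.045, short of the clip. Loose, it slides against 2 N, stays where left and may be dragged by its knob.
- clamp_knob (a joint): Clamp knob angle, 0 to 1.571 rad, growing clockwise seen from above. 0: bar across the rail (along board x), loose. 1.571, a hard stop: bar along the rail, fully tight. Starts at 0 to 0.25. Friction 0.1 Nm; it stays where left. The clamp bites from about 1.0, the torque then rising to about 0.2 Nm; tight, the stop no longer slides under 30 N.
- knob_grip (a point): Grip point of the black clamp knob, on its vertical axis above the saddle, 88 mm above the counter. The upright bar to grip is 46 mm long (this point's x), 14 mm thick (its y), top 103 mm above the counter; it stands on a disc 46 mm across whose top is 67 mm above the counter. The axes turn with the knob; z is up.
- stop_pointer (a point): Tip of the stop's dark steel pointer, a tongue 16 mm wide that ends in a point and looks to the board's +x side, 30 mm above the counter, 58 mm from the knob's axis.
- clip_point (a point): Point of the index clip, a dark steel clip 40 mm wide fixed on the board's far (+x) edge; the point is 30 mm above the counter and looks to board -x, at the pointer. Its axes are the board's. It stands at board y = -0.032 to +0.068. When set, the pointer's tip has the same place along the rail and faces it across a 5 mm gap.
- bottle_mid (a point): Bystander: pale translucent plastic water bottle, 64 mm across, 190 mm tall, standing left of the board; this point lies on its axis 95 mm up.
- dish_mid (a point): Bystander: white dish 140 mm across, 25 mm tall; this point lies on its axis half-way up.
- basket_mid (a point): Bystander: pink open plastic basket, 200 by 140 by 55 mm, right of the board; this point lies at its centre, half-way up.
- pen_pot_mid (a point): Bystander: black pot 80 mm across and 100 mm tall with pens up to 150 mm high, right of the board; this point lies on its axis 50 mm up.

How it is judged:
By the outcome, as a careful person would: the job done as asked, in the order asked, and still so for the second after the job is handed in, with the robot touching nothing.
It also fails if it takes over 45 s, if anything falls off the work surface, if the arm or the gripper's body presses on something with over 40 N, if the wrist force passes 120 N, or if a joint passes its speed limit or range.

## Robot

A 6-joint arm with a two-finger parallel gripper is mounted at the origin on the work surface. World frame = base frame: x ahead of the robot, y to its left, z up, the work surface at z = 0. Lengths are in mm, angles in rad, forces in N, time in s.
With the tool pointing down it reaches from about 275 to 1000 mm from the base axis. Payload 8.4 kg.
Tool frame: the origin (TCP) lies on the mounting face of the last link; the fingertips stand 173 mm ahead of it and the grasp point (between the pads) lies 155 mm ahead of it; z points along the fingers, y is the line along which they close (so a half turn about z gives the same grasp; the last joint's range is limited). The gripper opens to 85 mm and grips with 20 to 120 N. Pads are 22 mm wide; open, the fingers measure 114 mm over their backs; the gripper's body (76 mm by 85 mm) begins 54 mm behind the grasp point. The pads swing forward as they close: fully open they stand 13 mm farther back than shut.
Start: joints at [-1.259, 0.353, 1.633, -0, 1.155, -0.002], TCP at [192.921, -594.484, 404.681] pointing down, gripper open.
Joint ranges: [-2.63, 2.63], [-0.92, 2.1], [0.06, 2.66], [-1.3, 4.44], [0, 2.69], [-3.02, 3.02]. Speed limits (rad/s): [2.22, 2.22, 2.79, 3.14, 3.14, 3.14].

## Interface

Orientations are given as [roll, pitch, yaw] about the fixed x, y, z axes, in that order (R = Rz(yaw) Ry(pitch) Rx(roll)).
In Python, from rig import r gives the robot as it stands.
- The arm moves only by the tool apply_moves, never from a script. Its argument "deltas" is a list of rows, each an object with "claw": the gripper command: -1 is fully open, 1 is shut, values between are in proportion; "delta_pos": the shift along the tool's x, y, z in cm, a list of three; "yaw": the turn about the tool's z in rad. In form: [{"claw": claw, "delta_pos": [tx, ty, tz], "yaw": yaw}, ...]. A call has 1 to 8 rows; each row shifts and turns the commanded pose from where the row before left it, along the tool's axes as they then stand; what a row does not reach is not made up. A row lasts 1/8 s, in which the tool goes at most 62.5 mm and 10.7 degrees, less where a joint would pass 70% of its speed; a pose out of reach is approached as far as the arm can. A call with a gripper value outside its range is refused whole. The fingers move at their own pace and stop on an object; "grip_force" is the grip in N (left out, the last holds). Time passes only in rows, so rows that do not move let the fingers close. It gives the time, the measured TCP pose, the force, the opening and the grip force at its end, in the units of the state.
- r.sense(): the state, without advancing time (a new reading comes with each control period).
- r.grab_frame(name): name is "side" or "top"; returns a dict with "img" (384x512x3 uint8, blue, green, red), "z_map" (384x512 float32, mm along the optical axis (not along the pixel's ray), 0 where there is no reading), "fx", "fy", "cx", "cy" (pixels), "eye" and "rotation" of the camera in the world. Camera axes: x right, y up, looking along -z (the intrinsics and any distortion apply to the point x, -y, -z); pixel columns grow to the right and rows downward; lengths in mm; the calibration is good to about 2 mm. A picture is of the moment at which its call begins.
- r.sign_off(): hands the job in; it is judged then, once.
The state is a dict: "clock": time; "qpos": joint angles; "qvel": joint speeds; "joint_efforts": joint torques, N m; "eef_pos": TCP position; "tcp_rot": TCP orientation; "contact_force": force on the tool from outside, world axes, zero at the start; "wrist_torque": the same for the moment, N m; "opening": opening from 0.0 (shut) to 1.0 (fully open); "grasp_force": force on a finger pad.
Only numpy, scipy, OpenCV 4.12 (cv2) and the standard library are available. Lean on these libraries where they do the work, as an engineer would, in place of code of your own. Each camera call takes 0.05 s, during which the arm holds its last target. There are 200 camera calls.

## Working session

There is one attempt and no reset: what is moved stays moved. The work goes in short steps, Python scripts to look and compute and a tool call to move; the robot and the scene stay as the last step left them, time stands still between calls to the robot, and variables do not carry over. Pictures are saved under pics/ and viewed, at most 10 in all, crops included, and the job is handed in when it is done.

Besides the shell and the picture viewer there is one more tool, called after "Request:" as name(argument=value, ...), one argument or row to a line, values as JSON. apply_moves: Moves the arm, as the interface text tells. Its arguments: {"type":"object","properties":{"deltas":{"type":"array"},"grip_force":{"type":"number"}},"required":["deltas"]}

```bash
mkdir -p pics; ls; python3 - <<'E'
from rig import r
import cv2,pickle
s=r.sense();print(s['clock'],s['eef_pos'],s['tcp_rot'])
for n in("top","side"):
    f=r.grab_frame(n);cv2.imwrite(f"pics/{n}1.png",f["img"]);pickle.dump(f,open(f"{n}1.pkl","wb"))
    print(n,f["eye"],f["rotation"],f["fx"],f["cx"],f["cy"],[k for k in f])
E
```

```text
pics
0.0 [ 192.85822374 -594.25333125  403.96099341] [-3.14023464e+00  5.88396487e-06  3.13828812e-01]
top [ 379.6970114   -10.16395189 1245.95329025] [ 1.42300432e-01  6.21998281e-04 -1.54639989e+00] 387.38577228260675 249.3887042528408 191.68893921515337 ['img', 'z_map', 'fx', 'fy', 'cx', 'cy', 'eye', 'rotation']
side [-199.05754083  968.79092919 1131.74569446] [ 0.85110069 -0.0140433  -2.4656786 ] 460.8316400015843 257.32331588695456 188.03760757959296 ['img', 'z_map', 'fx', 'fy', 'cx', 'cy', 'eye', 'rotation']
```

View pics/top1.png

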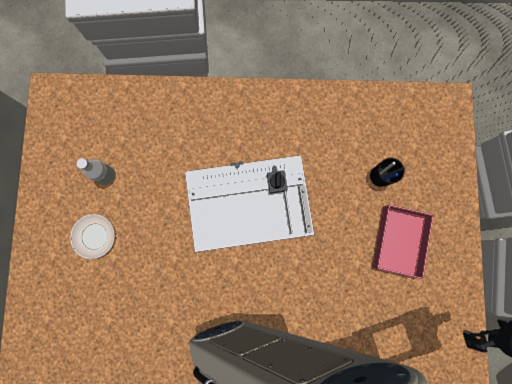

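View pics/side1.png

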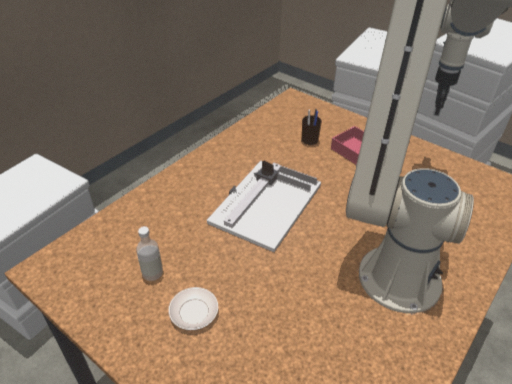

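```bash
cat >h.py <<'E'
import numpy as np,cv2,pickle
from scipy.spatial.transform import Rotation as R
def Rm(f): return R.from_euler('xyz',f["rotation"]).as_matrix()
def ray(f,u,v):
    return Rm(f)@np.array([(u-f["cx"])/f["fx"],-(v-f["cy"])/f["fy"],-1.])
def at_z(f,u,v,z):   # pixel -> world at known height
    d=ray(f,u,v); e=np.array(f["eye"]); return e+d*(z-e[2])/d[2]
def depth(f,u,v): return np.array(f["eye"])+ray(f,u,v)*f["z_map"][int(round(v)),int(round(u))]
def proj(f,p):
    c=Rm(f).T@(np.array(p)-f["eye"]); return f["cx"]-f["fx"]*c[0]/c[2], f["cy"]+f["fy"]*c[1]/c[2]
def crop(f,u0,v0,u1,v1,k,name):
    cv2.imwrite(name,cv2.resize(f["img"][v0:v1,u0:u1],None,fx=k,fy=k,interpolation=cv2.INTER_CUBIC))
E
python3 - <<'E'
from h import *
f=pickle.load(open("top1.pkl","rb"))
crop(f,180,150,320,255,5.7,"pics/c1.png")
g=pickle.load(open("side1.pkl","rb"))
for p in((186,171),(301,157),(313,235),(195,250)):print(at_z(f,*p,20).round())
print(depth(f,230,225),depth(f,278,181))
E
```

```text
[618. 201.  20.]
[ 673. -169.   20.]
[ 423. -209.   20.]
[367. 161.  20.]
[447.2884976   53.27560158  24.42780672] [578.33600176 -90.48929389  99.68859723]
```

View pics/c1.png

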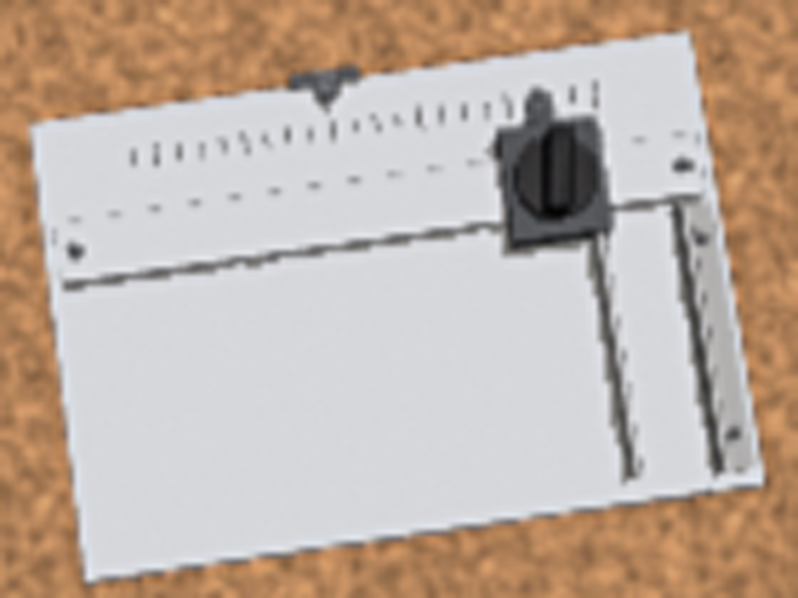

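```bash
python3 - <<'E'
from h import *
f=pickle.load(open("top1.pkl","rb"))
P=lambda u,v:(180+(u+.5)/5.7-.5,150+(v+.5)/5.7-.5)
C=[at_z(f,*P(*p),20)[:2] for p in((31,125),(690,35),(764,484),(89,580))]
B=np.array([[130,190],[130,-190],[-130,-190],[-130,190]])
C=np.array(C);cc=C.mean(0)
H=B.T@(C-cc);yaw=np.arctan2(H[0,1]-H[1,0],H[0,0]+H[1,1])
Rb=np.array([[np.cos(yaw),-np.sin(yaw)],[np.sin(yaw),np.cos(yaw)]])
print("center",cc,"yaw",yaw,"res",(C-cc-B@Rb.T).round(1).tolist())
b=lambda p,z:(Rb.T@(at_z(f,*P(*p),z)[:2]-cc)).round(1)
print("pointer",b((538,88),30),"clip",b((325,108),30))
print("saddle",[b(p,59) for p in((500,130),(598,117),(608,228),(510,245))])
print("bar ends",b((553,215),103),b((573,215),103),b((550,125),103),b((574,125),103))
kb=np.array([50,b((538,88),30)[1]]);print("knob world",Rb@kb+cc, "board y dir",Rb[:,1])
E
```

```text
center [519.90682699  -3.81304584] yaw 0.16530414499750615 res [[-1.0, -1.2], [-2.4, 1.6], [1.2, 2.1], [2.3, -2.5]]
pointer [107.6 -97. ] clip [113.1  23.1]
saddle [array([ 81.4, -70.2]), array([  81.1, -124.4]), array([  19.6, -120.3]), array([ 17.8, -66.2])]
bar ends [ 24.5 -87.8] [ 23.1 -98.2] [ 72.2 -93.4] [  70.4 -105.9]
knob world [585.1868214  -91.26315922] board y dir [-0.16455234  0.98636835]
```

Request:
apply_moves(
  deltas=[
    {"claw": -1,"delta_pos": [4.4,-2.97,0],"yaw": 0},
    {"claw": -1,"delta_pos": [4.4,-2.97,0],"yaw": 0},
    {"claw": -1,"delta_pos": [4.4,-2.97,0],"yaw": 0},
    {"claw": -1,"delta_pos": [4.4,-2.97,0],"yaw": 0},
    {"claw": -1,"delta_pos": [4.4,-2.97,0],"yaw": 0},
    {"claw": -1,"delta_pos": [4.4,-2.97,0],"yaw": 0},
    {"claw": -1,"delta_pos": [4.4,-2.97,0],"yaw": 0},
    {"claw": -1,"delta_pos": [4.4,-2.97,0],"yaw": 0},
  ],
)

```text
clock: 1.1
eef_pos: [455.1, -258.3, 404.5]
tcp_rot: [-3.141, 0.0, 0.314]
contact_force: [0.5, -0.8, 0.1]
opening: 1.004
grasp_force: 0.0
```

Request:
apply_moves(
  deltas=[
    {"claw": -1,"delta_pos": [4.4,-2.97,0],"yaw": 0},
    {"claw": -1,"delta_pos": [4.4,-2.97,0],"yaw": 0},
    {"claw": -1,"delta_pos": [4.4,-2.97,0],"yaw": 0},
    {"claw": -1,"delta_pos": [4.4,-2.97,0],"yaw": 0},
    {"claw": -1,"delta_pos": [0,0,0],"yaw": -0.18},
    {"claw": -1,"delta_pos": [0,0,0],"yaw": -0.18},
    {"claw": -1,"delta_pos": [0,0,0],"yaw": -0.18},
    {"claw": -1,"delta_pos": [0,0,0],"yaw": -0.18},
  ],
)

```text
clock: 2.1
eef_pos: [585.0, -92.4, 404.2]
tcp_rot: [-3.141, 0.0, 1.04]
contact_force: [0.4, -0.8, -0.4]
opening: 1.0
grasp_force: 0.0
```

Request:
apply_moves(
  deltas=[
    {"claw": -1,"delta_pos": [0,0,0],"yaw": -0.18},
    {"claw": -1,"delta_pos": [0,0,0],"yaw": -0.18},
    {"claw": -1,"delta_pos": [0,0,0],"yaw": -0.18},
    {"claw": -1,"delta_pos": [0,0,0],"yaw": -0.18},
    {"claw": -1,"delta_pos": [0,0,0],"yaw": -0.18},
    {"claw": -1,"delta_pos": [0,0,0],"yaw": -0.18},
    {"claw": -1,"delta_pos": [0,0,0],"yaw": -0.18},
    {"claw": -1,"delta_pos": [0,0,0],"yaw": -0.18},
  ],
)

```text
clock: 3.1
eef_pos: [585.0, -92.5, 404.3]
tcp_rot: [-3.141, -0.001, 2.48]
contact_force: [0.3, 0.3, -0.3]
opening: 1.001
grasp_force: 0.0
```

Request:
apply_moves(
  deltas=[
    {"claw": -1,"delta_pos": [0,0,2],"yaw": -0.18},
    {"claw": -1,"delta_pos": [0,0,2],"yaw": -0.18},
    {"claw": -1,"delta_pos": [0,0,2],"yaw": -0.18},
    {"claw": -1,"delta_pos": [0,0,2],"yaw": -0.15},
    {"claw": -1,"delta_pos": [0,0,0],"yaw": 0},
  ],
)

```text
clock: 3.72
eef_pos: [584.4, -92.4, 323.0]
tcp_rot: [3.141, -0.004, -3.12]
contact_force: [-0.2, 0.5, 0.4]
opening: 1.001
grasp_force: 0.0
```

Request:
apply_moves(
  deltas=[
    {"claw": -1,"delta_pos": [0,0,2.5],"yaw": 0},
    {"claw": -1,"delta_pos": [0,0,2.5],"yaw": 0},
    {"claw": -1,"delta_pos": [0,0,1.5],"yaw": 0},
    {"claw": -1,"delta_pos": [0,0,1.1],"yaw": 0},
    {"claw": -1,"delta_pos": [0,0,0],"yaw": 0},
  ],
)

```text
clock: 4.35
eef_pos: [585.1, -92.5, 248.4]
tcp_rot: [3.141, -0.001, -3.12]
contact_force: [-0.3, -0.2, 0.9]
opening: 0.999
grasp_force: 0.0
```

```bash
python3 - <<'E'
from rig import r
from h import *
print(r.sense()['eef_pos'])
f=r.grab_frame("side");u,v=map(int,proj(f,(585,-92,90)));print(u,v)
crop(f,u-50,v-40,u+50,v+40,7,"pics/s2.png")
E
```

```text
[585.08643975 -92.49489089 248.4120335 ]
267 164
```

View pics/s2.png

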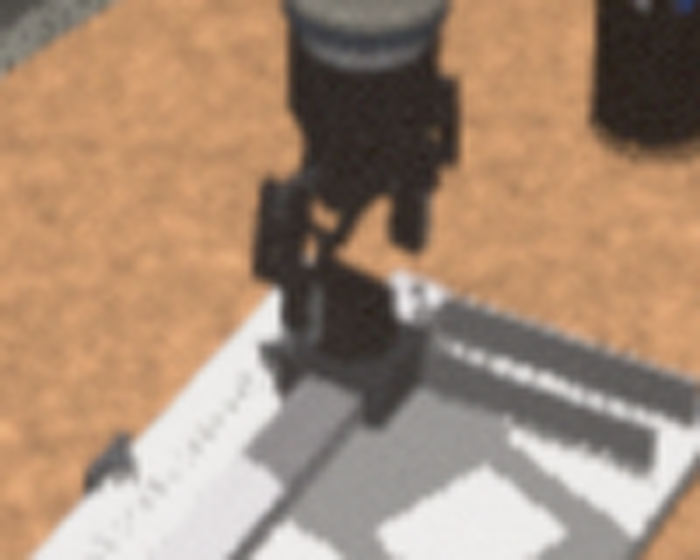

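The fingers straddle the knob bar in the side view: the knob is near crop (350,310), with the left finger at (275,240) and the right one at (410,210). I'll close on it.

Request:
apply_moves(
  deltas=[
    {"claw": 1,"delta_pos": [0,0,0],"yaw": 0},
    {"claw": 1,"delta_pos": [0,0,0],"yaw": 0},
    {"claw": 1,"delta_pos": [0,0,0],"yaw": 0},
    {"claw": 1,"delta_pos": [0,0,0],"yaw": 0},
    {"claw": 1,"delta_pos": [0,0,0],"yaw": 0},
    {"claw": 1,"delta_pos": [0,0,0],"yaw": 0},
    {"claw": 1,"delta_pos": [0,0,0],"yaw": 0},
    {"claw": 1,"delta_pos": [0,0,0],"yaw": 0},
  ],
  grip_force=40,
)

```text
clock: 5.4
eef_pos: [585.2, -92.5, 249.0]
tcp_rot: [3.142, 0.0, -3.119]
contact_force: [-1.1, 0.5, 6.0]
opening: 0.159
grasp_force: 43.7
```

Request:
apply_moves(
  deltas=[
    {"claw": 1,"delta_pos": [0.21,1.47,0],"yaw": 0},
    {"claw": 1,"delta_pos": [0.21,1.47,0],"yaw": 0},
    {"claw": 1,"delta_pos": [0.21,1.47,0],"yaw": 0},
    {"claw": 1,"delta_pos": [0.21,1.47,0],"yaw": 0},
    {"claw": 1,"delta_pos": [0.21,1.47,0],"yaw": 0},
    {"claw": 1,"delta_pos": [0.21,1.47,0],"yaw": 0},
    {"claw": 1,"delta_pos": [0.21,1.47,0],"yaw": 0},
    {"claw": 1,"delta_pos": [0.21,1.47,0],"yaw": 0},
  ],
)

```text
clock: 6.4
eef_pos: [565.5, 25.0, 248.9]
tcp_rot: [-3.141, -0.0, -3.119]
contact_force: [-1.7, -3.2, 6.6]
opening: 0.154
grasp_force: 43.9
```

Request:
apply_moves(
  deltas=[
    {"claw": 1,"delta_pos": [0,0,0],"yaw": 0},
    {"claw": 1,"delta_pos": [0,0,0],"yaw": 0},
  ],
)

```text
clock: 6.65
eef_pos: [565.4, 25.4, 248.9]
tcp_rot: [3.141, -0.0, -3.119]
contact_force: [-3.2, 1.1, 6.1]
opening: 0.155
grasp_force: 43.9
```

```bash
python3 - <<'E'
from rig import r
from h import *
s=r.sense();print(s['eef_pos'],s['contact_force'],s['wrist_torque'])
f=r.grab_frame("side");g=r.grab_frame("top")
pickle.dump((f,g),open("two.pkl","wb"))
u,v=map(int,proj(f,(612,50,30)));print(u,v)
a=cv2.resize(f["img"][v-28:v+28,u-33:u+33],None,fx=9,fy=9,interpolation=cv2.INTER_CUBIC)[:,:396*2]
u2,v2=map(int,proj(g,(620,35,30)));print(u2,v2)
cv2.imwrite("pics/s3.png",a);crop(g,u2-33,v2-28,u2+33,v2+28,9,"pics/t3.png")
E
```

```text
[565.44677731  25.36818971 248.94123382] [-3.17383828  1.12248762  6.11604552] [0.26522055 0.37986748 0.0081589 ]
236 193
237 170
```

View pics/s3.png

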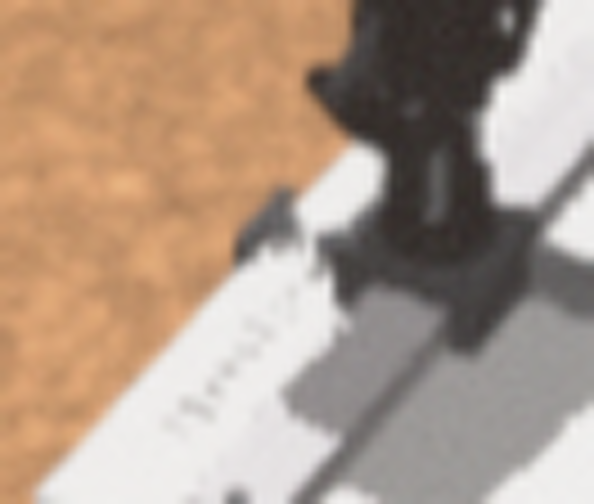

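View pics/t3.png

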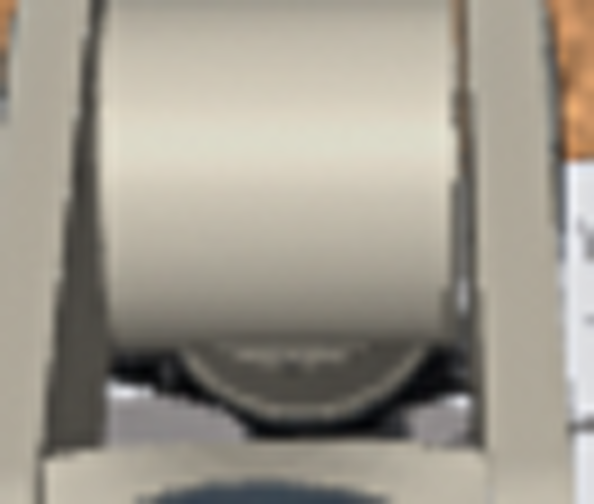

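The top view is blocked by the arm. In the side view the clip point (crop ~(300,240)) and pointer (~(315,243)) roughly face each other. I'll let go, move aside and measure from above.

Request:
apply_moves(
  deltas=[
    {"claw": -1,"delta_pos": [0,0,0],"yaw": 0},
    {"claw": -1,"delta_pos": [0,0,0],"yaw": 0},
    {"claw": -1,"delta_pos": [0,0,0],"yaw": 0},
    {"claw": -1,"delta_pos": [0,0,0],"yaw": 0},
    {"claw": -1,"delta_pos": [0,0,-2],"yaw": 0},
    {"claw": -1,"delta_pos": [0,0,-4],"yaw": 0},
    {"claw": -1,"delta_pos": [0,0,-4],"yaw": 0},
  ],
)

```text
clock: 7.62
eef_pos: [565.6, 24.7, 349.5]
tcp_rot: [-3.142, -0.001, -3.119]
contact_force: [0.3, -0.3, 0.3]
opening: 1.002
grasp_force: 0.0
```

Request:
apply_moves(
  deltas=[
    {"claw": -1,"delta_pos": [0,-5,0],"yaw": 0},
    {"claw": -1,"delta_pos": [0,-5,0],"yaw": 0},
    {"claw": -1,"delta_pos": [0,-5,0],"yaw": 0},
    {"claw": -1,"delta_pos": [0,-5,0],"yaw": 0},
    {"claw": -1,"delta_pos": [0,-5,0],"yaw": 0},
    {"claw": -1,"delta_pos": [0,0,0],"yaw": 0},
  ],
)

```text
clock: 8.38
eef_pos: [571.1, -228.3, 348.6]
tcp_rot: [-3.141, 0.0, -3.123]
contact_force: [0.1, 0.3, -0.1]
opening: 0.999
grasp_force: 0.0
```

```bash
python3 - <<'E'
from rig import r
from h import *
s=r.sense();print(s['eef_pos'])
ims=[r.grab_frame("top") for _ in range(3)];g=ims[0];g["img"]=np.mean([i["img"] for i in ims],0).astype(np.uint8)
pickle.dump(g,open("top4.pkl","wb"))
crop(g,205,150,271,200,12,"pics/t4.png")
E
```

```text
[ 571.06543877 -228.27874101  348.56120823]
```

View pics/t4.png

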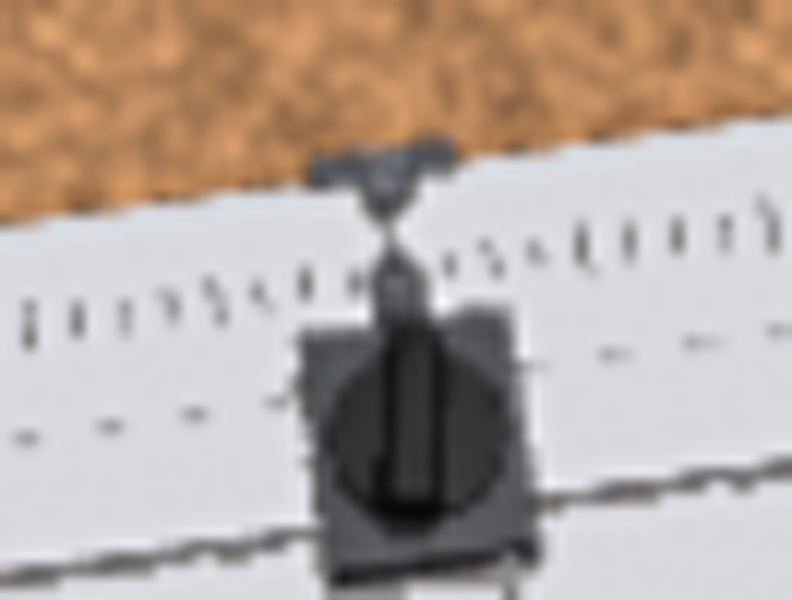

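```bash
python3 - <<'E'
from h import *
g=pickle.load(open("top4.pkl","rb"))
yaw=.1653;Rb=np.array([[np.cos(yaw),-np.sin(yaw)],[np.sin(yaw),np.cos(yaw)]]);c=np.array([519.91,-3.81])
G=g["img"].mean(2)
# rectified board patch at z=30: rows x from 132 to 85, cols y 0..50, 0.5mm
xs=np.arange(132,84,-1.);ys=np.arange(-2,48,.5)
M=np.array([[proj(g,[*(Rb@[x,y]+c),30]) for y in ys] for x in xs]).astype(np.float32)
I=cv2.remap(G.astype(np.float32),M[...,0],M[...,1],cv2.INTER_CUBIC)
for x,row in zip(xs,I):
    w=np.clip(180-row,0,None)*(np.abs(ys-23)<11)
    if w.sum()>20 and x%2==0:print(x,round((w*ys).sum()/w.sum(),2),int(w.sum()))
E
```

```text
132.0 23.46 3550
130.0 23.39 3705
128.0 22.81 3531
126.0 22.15 3050
124.0 20.98 2394
122.0 21.01 2400
120.0 21.5 2393
118.0 22.06 1832
116.0 22.67 966
114.0 22.72 325
112.0 22.36 122
110.0 22.15 123
108.0 22.14 320
106.0 22.02 772
104.0 22.2 1433
102.0 22.59 2076
100.0 23.09 2631
98.0 22.88 2593
96.0 21.99 2500
94.0 21.98 2508
92.0 22.15 2574
90.0 22.22 2961
88.0 22.13 3600
86.0 22.39 4651
```

Request:
apply_moves(
  deltas=[
    {"claw": -1,"delta_pos": [0.11,5,0],"yaw": 0},
    {"claw": -1,"delta_pos": [0,5,0],"yaw": 0},
    {"claw": -1,"delta_pos": [0,5,0],"yaw": 0},
    {"claw": -1,"delta_pos": [0,5,0],"yaw": 0},
    {"claw": -1,"delta_pos": [0,5.4,0],"yaw": 0},
    {"claw": -1,"delta_pos": [0,0,0],"yaw": 0},
    {"claw": -1,"delta_pos": [0,0,0],"yaw": 0},
  ],
)

```text
clock: 9.4
eef_pos: [564.2, 29.6, 348.7]
tcp_rot: [-3.141, -0.0, -3.117]
contact_force: [-0.5, -0.9, 0.2]
opening: 0.997
grasp_force: 0.0
```

Request:
apply_moves(
  deltas=[
    {"claw": -1,"delta_pos": [-0.1,-0.38,0],"yaw": 0},
    {"claw": -1,"delta_pos": [0,0,3],"yaw": 0},
    {"claw": -1,"delta_pos": [0,0,3],"yaw": 0},
    {"claw": -1,"delta_pos": [0,0,2.5],"yaw": 0},
    {"claw": -1,"delta_pos": [0,0,1.5],"yaw": 0},
    {"claw": -1,"delta_pos": [0,0,0],"yaw": 0},
    {"claw": -1,"delta_pos": [0,0,0],"yaw": 0},
  ],
)

```text
clock: 10.28
eef_pos: [566.1, 24.6, 249.5]
tcp_rot: [3.142, 0.001, -3.12]
contact_force: [0.1, -0.1, -0.0]
opening: 1.004
grasp_force: 0.0
```

Request:
apply_moves(
  deltas=[
    {"claw": -1,"delta_pos": [0.06,0.11,0],"yaw": 0},
    {"claw": 1,"delta_pos": [0,0,0],"yaw": 0},
    {"claw": 1,"delta_pos": [0,0,0],"yaw": 0},
    {"claw": 1,"delta_pos": [0,0,0],"yaw": 0},
    {"claw": 1,"delta_pos": [0,0,0],"yaw": 0},
    {"claw": 1,"delta_pos": [0,0,0],"yaw": 0},
    {"claw": 1,"delta_pos": [0,0,0],"yaw": 0},
    {"claw": 1,"delta_pos": [0,0,0],"yaw": 0},
  ],
)

```text
clock: 11.28
eef_pos: [565.0, 26.0, 248.8]
tcp_rot: [3.142, -0.0, -3.119]
contact_force: [-1.6, 0.1, 4.3]
opening: 0.154
grasp_force: 43.2
```

```bash
python3 - <<'E'
from rig import r
import numpy as np
for _ in range(3):
    r.grab_frame("side"); s=r.sense();print(np.round(s['eef_pos'],2),s['contact_force'].round(1) if hasattr(s['contact_force'],'round') else s['contact_force'],s['tcp_rot'],s['qpos'][5])
E
```

```text
[564.98  25.93 248.84] [-1.6 -0.5  5.8] [-3.14158945e+00 -1.79303123e-05 -3.11948854e+00] -1.5496839104575253
[564.97  25.94 248.82] [-2.1 -0.6  4.7] [ 3.14158858e+00 -7.40782698e-05 -3.11946140e+00] -1.5496978708391007
[564.96  25.95 248.83] [-1.9 -0.7  4.9] [-3.14156295e+00 -4.84844982e-05 -3.11941331e+00] -1.5496916070521827
```

Request:
apply_moves(
  deltas=[
    {"claw": 1,"delta_pos": [0,0,0],"yaw": 0.1},
    {"claw": 1,"delta_pos": [0,0,0],"yaw": 0.1},
    {"claw": 1,"delta_pos": [0,0,0],"yaw": 0.1},
    {"claw": 1,"delta_pos": [0,0,0],"yaw": 0.1},
    {"claw": 1,"delta_pos": [0,0,0],"yaw": 0.1},
    {"claw": 1,"delta_pos": [0,0,0],"yaw": 0.1},
    {"claw": 1,"delta_pos": [0,0,0],"yaw": 0.1},
    {"claw": 1,"delta_pos": [0,0,0],"yaw": 0},
  ],
  grip_force=70,
)

```text
clock: 12.42
eef_pos: [564.9, 25.8, 248.9]
tcp_rot: [-3.141, 0.0, 2.462]
contact_force: [-2.8, -1.3, 6.5]
opening: 0.154
grasp_force: 71.6
```

```bash
python3 - <<'E'
from rig import r
import numpy as np
s=r.sense();print(np.round(s['eef_pos'],2),np.round(s['contact_force'],1),np.round(s['wrist_torque'],2),s['tcp_rot'])
E
```

```text
[564.92  25.84 248.89] [-2.8 -1.3  6.5] [-0.27  0.39 -0.08] [-3.14127298e+00  4.79845196e-05  2.46245802e+00]
```

Request:
apply_moves(
  deltas=[
    {"claw": 1,"delta_pos": [0,0,0],"yaw": 0.12},
    {"claw": 1,"delta_pos": [0,0,0],"yaw": 0.12},
    {"claw": 1,"delta_pos": [0,0,0],"yaw": 0.12},
    {"claw": 1,"delta_pos": [0,0,0],"yaw": 0.12},
    {"claw": 1,"delta_pos": [0,0,0],"yaw": 0.12},
    {"claw": 1,"delta_pos": [0,0,0],"yaw": 0.1},
    {"claw": 1,"delta_pos": [0,0,0],"yaw": 0},
  ],
)

```text
clock: 13.3
eef_pos: [564.9, 25.8, 248.9]
tcp_rot: [-3.141, 0.0, 1.763]
contact_force: [-3.1, -2.2, 7.0]
opening: 0.152
grasp_force: 71.7
```

```bash
python3 - <<'E'
from rig import r
import numpy as np
s=r.sense();print(np.round(s['eef_pos'],2),np.round(s['contact_force'],1),np.round(s['wrist_torque'],2),s['tcp_rot'])
E
```

```text
[564.85  25.76 248.9 ] [-3.1 -2.2  7. ] [-0.39  0.46 -0.08] [-3.14112020e+00  3.83595813e-04  1.76256249e+00]
```

Request:
apply_moves(
  deltas=[
    {"claw": 1,"delta_pos": [0,0,0],"yaw": 0.03},
    {"claw": 1,"delta_pos": [0,0,0],"yaw": 0.03},
    {"claw": 1,"delta_pos": [0,0,0],"yaw": 0.02},
    {"claw": 1,"delta_pos": [0,0,0],"yaw": 0.02},
    {"claw": 1,"delta_pos": [0,0,0],"yaw": 0},
  ],
)

```text
clock: 13.92
eef_pos: [564.8, 25.9, 248.9]
tcp_rot: [-3.141, 0.001, 1.667]
contact_force: [-3.4, -1.6, 7.7]
opening: 0.145
grasp_force: 79.1
```

```bash
python3 - <<'E'
from rig import r
import numpy as np
s=r.sense();print(np.round(s['eef_pos'],2),np.round(s['contact_force'],1),np.round(s['wrist_torque'],2),s['tcp_rot'])
E
```

```text
[564.82  25.89 248.94] [-3.4 -1.6  7.7] [-0.16  0.52  1.7 ] [-3.14103326e+00  1.34066466e-03  1.66743147e+00]
```

Request:
apply_moves(
  deltas=[
    {"claw": -1,"delta_pos": [0,0,0],"yaw": 0},
    {"claw": -1,"delta_pos": [0,0,0],"yaw": 0},
    {"claw": -1,"delta_pos": [0,0,0],"yaw": 0},
    {"claw": -1,"delta_pos": [0,0,0],"yaw": 0},
    {"claw": -1,"delta_pos": [0,0,-2],"yaw": 0},
    {"claw": -1,"delta_pos": [0,0,-4],"yaw": 0},
    {"claw": -1,"delta_pos": [0,0,-4],"yaw": 0},
  ],
)

```text
clock: 14.8
eef_pos: [564.8, 25.9, 349.5]
tcp_rot: [-3.141, -0.0, 1.664]
contact_force: [0.9, 0.5, -0.5]
opening: 1.001
grasp_force: 0.0
```

Request:
apply_moves(
  deltas=[
    {"claw": -1,"delta_pos": [-5,0,0],"yaw": 0},
    {"claw": -1,"delta_pos": [-5,0,0],"yaw": 0},
    {"claw": -1,"delta_pos": [-5,0,0],"yaw": 0},
    {"claw": -1,"delta_pos": [-5,0,0],"yaw": 0},
    {"claw": -1,"delta_pos": [-5,0,0],"yaw": 0},
    {"claw": -1,"delta_pos": [0,0,0],"yaw": 0},
  ],
)

```text
clock: 15.55
eef_pos: [588.2, -226.0, 348.5]
tcp_rot: [3.141, 0.001, 1.66]
contact_force: [-0.3, 0.6, 0.3]
opening: 0.996
grasp_force: 0.0
```

```bash
python3 - <<'E'
from rig import r
from h import *
s=r.sense();print(s['eef_pos'])
ims=[r.grab_frame("top") for _ in range(3)];g=ims[0];g["img"]=np.mean([i["img"] for i in ims],0).astype(np.uint8)
crop(g,205,150,271,200,12,"pics/t5.png")
yaw=.1653;Rb=np.array([[np.cos(yaw),-np.sin(yaw)],[np.sin(yaw),np.cos(yaw)]]);c=np.array([519.91,-3.81])
G=g["img"].mean(2)
xs=np.arange(120,98,-2.);ys=np.arange(-2,48,.5)
M=np.array([[proj(g,[*(Rb@[x,y]+c),30]) for y in ys] for x in xs]).astype(np.float32)
I=cv2.remap(G.astype(np.float32),M[...,0],M[...,1],cv2.INTER_CUBIC)
for x,row in zip(xs,I):
    w=np.clip(180-row,0,None)*(np.abs(ys-23)<11)
    print(x,round((w*ys).sum()/w.sum(),2),int(w.sum()))
E
```

```text
[ 588.2098164  -225.99863687  348.52659774]
120.0 21.51 2406
118.0 22.07 1843
116.0 22.66 983
114.0 22.72 340
112.0 22.35 132
110.0 22.23 108
108.0 22.46 254
106.0 22.67 745
104.0 22.7 1511
102.0 23.31 2153
100.0 23.58 2446
```

View pics/t5.png

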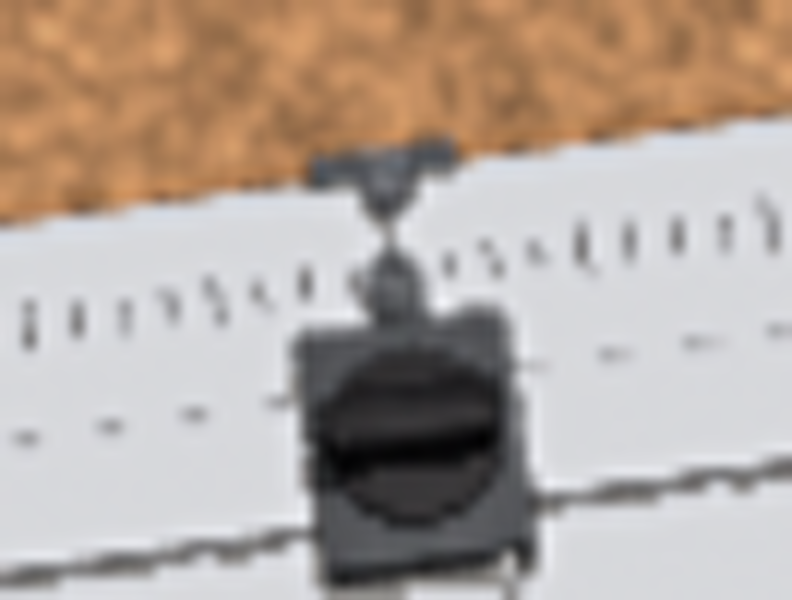

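The crop shows the pointer tip (~(392,243)) level with the clip point (~(388,222)), within about 0.3 mm. The knob bar lies along the rail and the gripper is clear, so I'm handing in.

```bash
python3 -c "
from rig import r
print(r.sign_off())"
```

```text
the job is handed in; nothing more can be done
None
```

The stop's pointer is level with the clip point to about 0.3 mm by the top camera, the clamp knob is turned clockwise to its hard stop, and the gripper let go and was clear of everything when I handed the job in, about 16 s in.

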